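Set the smoker's air vent at its control box

ROBOT

A 6-joint arm with a two-finger parallel gripper is mounted at the origin on the work surface; the furniture and walls round the work are solid. World frame = base frame: x ahead of the robot, y to its left, z up, the work surface at z = 0. Lengths are in m, angles in rad, forces in N, time in s.
With the tool pointing down it reaches from about 0.425 to 0.95 m from the base axis. Payload 14.7 kg.
Tool frame: the origin (TCP) lies midway between the tips of the shut fingers; the grasp point (between the pads) lies 19 mm behind it; z points along the fingers, y is the line along which they close (so a half turn about z gives the same grasp; the last joint's range is limited). The gripper opens to 85 mm and grips with 20 to 120 N. Pads are 22 mm wide; open, the fingers measure 114 mm over their backs; the gripper's body (76 mm by 85 mm) begins 54 mm behind the grasp point. The pads swing forward as they close: fully open they stand 13 mm farther back than shut.
Start: joints at [1.239, 0.48, 1.596, -0, 1.065, -0.047], TCP at [0.183, 0.624, 0.198] pointing down, gripper open.
Joint ranges: [-2.75, 2.75], [-0.82, 2.05], [0.23, 2.67], [-1.56, 4.7], [0.09, 2.69], [-2.92, 2.92]. Speed limits (rad/s): [1.89, 1.89, 2.39, 3.01, 3.01, 3.01].

INTERFACE

Orientations are given as a unit quaternion [x, y, z, w].
In Python, from rig import manip, optics gives the robot as it stands.
- The arm moves only by the tool drive_tool, never from a script. Its argument "rows" is one flat list of numbers, 7 for each row, row after row: the shift along the tool's x, y, z in mm, then the turn, a rotation vector about the tool's x, y, z in degrees, then the gripper command: -1 is fully open, 1 is shut, values between are in proportion. A call has 1 to 10 rows; each row is the pose to reach, as a shift and turn from the pose commanded when the call began, along the tool's axes at that moment; what a row does not reach only later rows make up. A row lasts 1/10 s, in which the tool goes at most 50 mm and 8.59 degrees, less where a joint would pass 70% of its speed; a pose out of reach is approached as far as the arm can. A call with a gripper value outside its range is refused whole. The fingers move at their own pace and stop on an object; "grip_force" is the grip in N (left out, the last holds). Time passes only in rows, so rows that repeat a pose let the fingers close. It gives the time, the measured TCP pose, the force, the opening and the grip force at its end, in the units of the state.
- manip.get_obs(): the state, without advancing time (a new reading comes with each control period).
- optics.snapshot(name): name is "scene" or "top" or "wrist"; returns the picture (384x512x3 uint8, red, green, blue); there is no depth.
- optics.camera_model(name): a dict with "intrinsics" (3x3 intrinsics, pixels), "k1" (the pictures are not rectified: a ray, as slopes to the right and down, at radius r is drawn at 1 + k1 r^2 times it, then the intrinsics apply), "R" (3x3) and "t" (3): a world point X has camera coordinates R X + t; the wrist camera has in their place "mount" (4x4, takes a point from camera to tool coordinates, whose origin is the TCP and whose axes are the flange's). Camera axes: x right, y down, z forward; pixel columns grow to the right and rows downward; lengths in m; the calibration is good to about 2 mm. A picture is of the moment at which its call begins: read the wrist's pose just before it. camera_model takes no time and is no camera call.
- manip.hand_in(): hands the job in; it is judged then, once.
Trained networks look in the newest picture that a camera, given by its name, has taken for a name from the list of things; names that differ only in an ending like _2 or _b are one class to them, and where a whole thing is asked for, a point or a joint stands for the part that bears it (a point fixed in the world has none). Each returns a list of dicts, best first, with "conf" (0 to 1); they miss things now and then, are a little off and sometimes report something else, mostly with a low value. They report only what shows in the picture. A call takes as long as a camera call. They do not tell look-alikes from the thing itself.
- optics.find_in(camera, name): "rect" ([left, top, right, bottom] in pixels, round what is visible of it).
- optics.cut_out(camera, name): "region" (384x512 bool, what is visible of it) and "rect" ([left, top, right, bottom] in pixels, round what is visible of it).
- optics.spot_point(camera, name): "pixel" ([column, row] in pixels: a listed point, or the origin of a listed thing).
The state is a dict: "t": time; "q": joint angles; "joint_velocities": joint speeds; "joint_torque": joint torques, N m; "ee_pos": TCP position; "eef_rot": TCP orientation; "ft_force": force on the tool from outside, world axes, zero at the start; "wrist_torque": the same for the moment, N m; "gripper_width": finger opening in m; "gripper_force": force on a finger pad.
Only numpy, scipy, OpenCV 4.12 (cv2) and the standard library are available. Lean on these libraries where they do the work, as an engineer would, in place of code of your own. Each camera call takes 0.05 s, during which the arm holds its last target. There are 200 camera calls.

TASK

Swing the door of the smoker's sloping control box open (it has a steel pull), at least until it stands square to the panel, and leave it open. Then turn the knob until the tip of the pointer on the scale stands exactly opposite the point of the diamond-shaped mark (not the round one), and let go. Do not push the pointer itself, and leave the two shakers and the cup beside the box where they stand.

Things in the scene. Friction and masses are not known exactly. Their poses are not given: they have to be found in the camera images.
- control_box: Grey wedge-shaped control box, 220 deep x 220 wide, fixed to the bench. Origin: centre of its underside; x from its low front edge to its high back, y to its left (seen from the front), z up. Its sloping panel rises at 28 degrees towards the back, under the door; a rim 9 mm thick, 45 mm high, stands round it
- panel (a point): centre of the sloping panel's surface, 88 mm above the box's origin (axes as the box's). Panel axes, in the box's frame: u = (cos28, 0, sin28) up the slope, v = y, n = (-sin28, 0, cos28) out of the panel; u, v, n below are measured from here. The rim's outsides are at u = +-125, v = +-110 mm, its top at n = 45 mm
- door (a joint): angle (rad) of the flat grey door on the rim: 0 shut, grows as it opens, 1.57 square to the panel, stop at 2.0. Hinge line up the slope at v = +110 mm (left edge), n = 45 mm; the free edge (right, v = -110 mm) swings up and over to the left. Plate 249 x 218 x 6 mm, outer face 7 mm outside the hinge line. Stiff: stays where it is left
- door_pull (a point): middle of the door's steel pull: round stem, 14 to 16 mm in diameter, with a 22 mm head 7 mm thick, 34 mm tall on the door's outer face at u = 0, 190 mm from the hinge line. The point is on the stem's axis, 20 mm from that face (27 mm outside the hinge line). z points out of the outer face, x up the slope, y from the pull to the hinge
- knob (a joint): angle (rad) of the knob, positive clockwise as seen looking onto the panel, range -4.1 to 4.1. It drives the pointer: each rad clockwise moves the pointer 14 mm to the right (-v). Stiff, stays where it is left
- knob_grip (a point): grip point of the black fluted round knob, 40 mm in diameter, standing from 6 to 36 mm out of the panel at u = 45, v = -15 mm. The point is on its axis, 22 mm out of the panel; z points out of the panel; x turns with the knob
- pointer: dark steel pointer on a small carriage that slides along v in a slot across the panel; the knob moves it, over +-57 mm. Origin: under its tip (tip at u = -62 mm, standing 4 to 8 mm out of the panel); the pointer is 4 mm wide, 35 mm long, and points down the slope
- diamond_mark: THE MARK TO SET TO: dark steel diamond (a 13 mm square set on its corner, standing 8 mm out of the panel) fixed on the scale, low on the panel. Origin: under its upper point, at u = -65 mm, 3 mm down the slope from the line of the pointer's tip; y runs along the scale to the left, as the box's
- round_mark: dark steel round stud, 16 mm in diameter, 8 mm out of the panel, on the same scale; another setting, not the one wanted. Origin: under its uppermost point, at u = -65 mm
- chilli_shaker: tall shaker bottle with a green cap, 101 mm in diameter, 206 high, loose, standing near the box; origin: centre of its foot
- salt_shaker: small shaker bottle with a dark red cap, 68 mm in diameter, 123 high, loose, standing near the box; origin: centre of its foot
- tea_cup: clear cup with a brown filling, 95 mm in diameter, 132 high, loose, standing near the box; origin: centre of its foot
Things that resemble listed ones, but are neither listed nor needed, are in the scene too. What is shaped like the tea_cup but green or purple is not meant.

How it is judged:
By the outcome, as a careful person would: the job done as asked, in the order asked, and still so for the second after the job is handed in, with the robot touching nothing.
It also fails if it takes over 72 s, if anything falls off the work surface, if the arm or the gripper's body presses on something with over 40 N, if the wrist force passes 120 N, or if a joint passes its speed limit or range.

## Working session

There is one attempt and no reset: what is moved stays moved. The work goes in short steps, Python scripts to look and compute and a tool call to move; the robot and the scene stay as the last step left them, time stands still between calls to the robot, and variables do not carry over. Pictures are saved under pics/ and viewed, at most 10 in all, crops included, and the job is handed in when it is done.

Besides the shell and the picture viewer there is one more tool, called after "Call:" as name(argument=value, ...) on one line, values as JSON. drive_tool: Moves the arm, as the interface text tells. Its arguments: {"type":"object","properties":{"rows":{"type":"array","items":{"type":"number"}},"grip_force":{"type":"number"}},"required":["rows"]}

```bash
mkdir -p pics; ls; python3 - <<'E'
from rig import manip, optics
import cv2, numpy as np
ims=[]
for c in ["scene","top"]:
    im=optics.snapshot(c); cv2.imwrite(f"pics/{c}0.png",im[:,:,::-1]); ims.append(im)
    m=optics.camera_model(c); print(c,np.round(m["intrinsics"],1).tolist(),m["k1"],np.round(m["R"],3).tolist(),np.round(m["t"],3).tolist())
    for n in ["control_box","door_pull","door","chilli_shaker","salt_shaker","tea_cup"]:
        for d in optics.find_in(c,n)[:3]: print(n,np.round(d["rect"]),round(d["conf"],2))
    for n in ["control_box","door_pull","chilli_shaker","salt_shaker","tea_cup","panel"]:
        for d in optics.spot_point(c,n)[:3]: print("pt",n,np.round(d["pixel"],1),round(d["conf"],2))
cv2.imwrite("pics/both0.png",cv2.resize(np.vstack(ims)[:,:,::-1],(400,600)) if 0 else np.hstack(ims)[:,:,::-1][:, :])
print(manip.get_obs())
E
```

```text
pics
scene [[439.8, 0.0, 253.1], [0.0, 439.8, 196.1], [0.0, 0.0, 1.0]] 0.007405226827555313 [[0.996, -0.083, -0.019], [-0.065, -0.593, -0.803], [0.055, 0.801, -0.596]] [-0.558, 0.13, 1.145]
control_box [235. 151. 348. 264.] 0.81
door_pull [234. 153. 335. 226.] 0.84
door [236. 151. 336. 227.] 0.67
chilli_shaker [175. 190. 228. 283.] 0.59
salt_shaker [291. 248. 318. 304.] 0.95
tea_cup [228. 133. 257. 182.] 0.88
tea_cup [231. 250. 276. 325.] 0.86
tea_cup [281. 137. 313. 171.] 0.62
pt control_box [298.3 231.9] 0.66
pt door_pull [277.3 200.3] 0.71
pt chilli_shaker [205.1 272.1] 0.66
pt salt_shaker [305.1 292.5] 0.92
pt tea_cup [257.1 312.1] 0.97
pt tea_cup [239.9 176.9] 0.73
pt panel [296. 208.] 0.66
top [[402.9, 0.0, 257.0], [0.0, 402.9, 199.7], [0.0, 0.0, 1.0]] -0.08145430064035139 [[0.006, -1.0, 0.013], [-0.996, -0.007, -0.089], [0.089, -0.013, -0.996]] [-0.019, 0.577, 1.202]
control_box [210. 118. 302. 224.] 0.97
door_pull [208. 118. 304. 217.] 0.95
door [210. 118. 304. 219.] 0.98
chilli_shaker [277. 231. 323. 268.] 0.71
salt_shaker [314. 160. 343. 185.] 0.8
tea_cup [167. 136. 201. 17
[... 313 characters left out ...]
3, 'q': array([ 1.23940758e+00,  4.80209320e-01,  1.59632628e+00, -3.56831788e-05,
        1.06508469e+00, -4.65982463e-02]), 'joint_velocities': array([-0.00070348, -0.00194379, -0.00193667,  0.00243509,  0.0011707 ,
        0.00025861]), 'joint_torque': array([-5.31467755e-03, -9.50488615e+01, -4.30639029e+01, -2.09106056e-04,
        1.09615932e-03, -5.41749148e-05]), 'ee_pos': array([0.18260648, 0.62380326, 0.19768069]), 'eef_rot': array([ 1.41905974e-01,  9.89880141e-01, -1.65048946e-05,  1.27342036e-05]), 'ft_force': array([ 0.55585476, -0.273462  ,  0.2415598 ]), 'wrist_torque': array([-0.05138294, -0.03476765,  0.00245885]), 'gripper_force': 0.0, 'gripper_width': 0.08542910912784087}
```

```bash
python3 - <<'E'
import cv2,numpy as np
a=cv2.imread("pics/scene0.png")[110:340,150:400]; b=cv2.imread("pics/top0.png")[90:290,130:380]
a=cv2.resize(a,None,fx=1.6,fy=1.6);b=cv2.resize(b,None,fx=1.6,fy=1.6)
h=max(a.shape[0],b.shape[0]);p=lambda i:cv2.copyMakeBorder(i,0,h-i.shape[0],0,0,cv2.BORDER_CONSTANT)
cv2.imwrite("pics/c0.png",np.hstack([p(a),p(b)]))
E
```

```text
(no output)
```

View pics/c0.png

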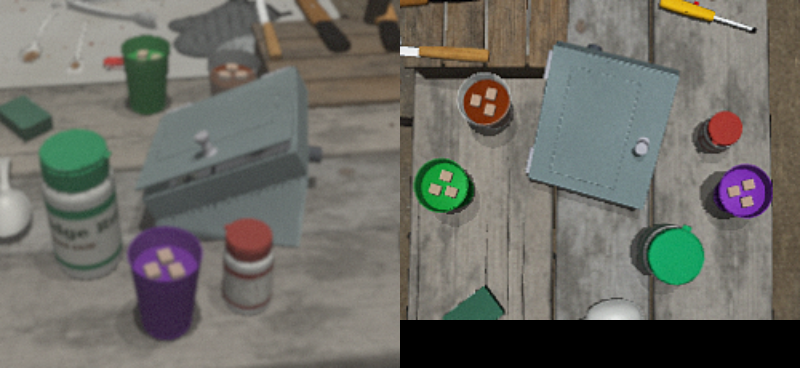

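Crop scale is 1.6. The control box is at top-view pixels (210–304, 118–219) with its pull at (281, 177). There are three cup-shaped things: clear with brown filling at top (185, 152), green at (158, 206) and purple at (344, 208). The tea_cup is the clear one with the brown filling. The chilli shaker is at (299, 249) and the salt shaker at (332, 171).

```bash
cat > h.py <<'E'
from rig import manip, optics
import numpy as np, cv2
from scipy.spatial.transform import Rotation as Ro
from scipy.optimize import least_squares
S,C=np.sin(np.radians(28)),np.cos(np.radians(28))
PA=np.array([[C,0,S],[0,1,0],[-S,0,C]]).T   # cols u v n
def cam(c,o=None):
    m=optics.camera_model(c)
    if c=="wrist":
        o=o or manip.get_obs(); T=np.eye(4); T[:3,:3]=Ro.from_quat(o["eef_rot"]).as_matrix(); T[:3,3]=o["ee_pos"]
        W=np.linalg.inv(T@np.array(m["mount"])); R,t=W[:3,:3],W[:3,3]
    else: R,t=np.array(m["R"]),np.array(m["t"])
    return np.array(m["intrinsics"]),m["k1"],R,t
def proj(cm,X):
    K,k,R,t=cm; p=np.atleast_2d(X)@R.T+t; s=p[:,:2]/p[:,2:]; s=s*(1+k*(s**2).sum(1,keepdims=True))
    return s@K[:2,:2].T+K[:2,2]
def ray(cm,px):
    K,k,R,t=cm; d=(np.asarray(px)-K[:2,2])/np.array([K[0,0],K[1,1]]); s=d.copy()
    for _ in range(8): s=d/(1+k*(s@s))
    return -R.T@t, R.T@np.array([s[0],s[1],1])
def onplane(cm,px,p0,n):
    c,d=ray(cm,px); return c+d*((p0-c)@n)/(d@n)
def box(b):   # x,y,yaw -> panel rotation (cols u,v,n), panel centre
    Rz=Ro.from_euler("z",b[2]).as_matrix(); return Rz@PA, np.array([b[0],b[1],0])+[0,0,.088]
def P(b,u,v,n):
    A,c=box(b); return c+A@(np.array([u,v,n])/1000)
def delta(o,p,R):  # tool-frame shift mm and rotvec deg to reach p,R
    T=Ro.from_quat(o["eef_rot"]); return np.round(T.inv().apply(p-o["ee_pos"])*1000,1),np.round(np.degrees((T.inv()*Ro.from_matrix(R)).as_rotvec()),2)
E
python3 - <<'E'
from h import *
t,s=cam("top"),cam("scene")
obs=[(t,(227.5,118),(124.5,110,52)),(t,(303.8,135),(124.5,-108,52)),(t,(281.3,219.4),(-124.5,-108,52)),(t,(210,201),(-124.5,110,52)),
(t,(281.7,177.6),(0,-80,72)),(s,(277.3,200.3),(0,-80,72))]
f=lambda b:np.concatenate([proj(c,P(b,*q))[0]-p for c,p,q in obs])
r=least_squares(f,[.65,0,-.26],loss="soft_l1"); print(r.x,np.round(r.fun.reshape(-1,2),1))
np.save("b.npy",r.x); b=r.x; A,c=box(b); print(A.round(3).tolist(),"pull",P(b,0,-80,72),"knob",P(b,45,-15,22))
for n,px,z in [("cup",(185,152),.132),("chilli",(300,249),.206),("salt",(332,171),.123),("purple",(345,209),.132),("green",(158,206),.132)]:
    print(n,onplane(t,px,np.array([0,0,z]),np.array([0,0,1.])).round(3))
print(np.round(optics.camera_model("wrist")["mount"],3).tolist(),np.round(optics.camera_model("wrist")["intrinsics"],0).tolist())
E
```

```text
[ 0.67273571 -0.01339184 -0.23888353] [[-2.3 -0. ]
 [ 0.2  2.4]
 [ 0.1 -0.6]
 [-1.  -0.3]
 [ 0.5  2.1]
 [ 3.4  3.3]]
[[0.858, 0.237, -0.456], [-0.209, 0.972, 0.111], [0.469, 0.0, 0.883]] pull [ 0.6209642  -0.08312191  0.15157223] knob [ 0.69775571 -0.03492346  0.12855107]
cup [0.701 0.189 0.132]
chilli [ 0.433 -0.125  0.206]
salt [ 0.651 -0.227  0.123]
purple [ 0.543 -0.261  0.132]
green [0.548 0.261 0.132]
[[0.0, -0.948, -0.318, 0.082], [1.0, 0.0, 0.001, -0.0], [-0.001, -0.318, 0.948, -0.175], [0.0, 0.0, 0.0, 1.0]] [[309.0, 0.0, 255.0], [0.0, 309.0, 195.0], [0.0, 0.0, 1.0]]
```

```bash
cat >> h.py <<'E'
def tool(A,phi):  # retreat at phi deg from v towards n, y = u
    f=np.radians(phi); r=A@np.array([0,np.cos(f),np.sin(f)]); z=-r; y=A[:,0]; return np.stack([np.cross(y,z),y,z],1)
def pullpt(b,th,out=26,u=0):
    c,s=np.cos(th),np.sin(th); return P(b,u,110-190*c+(7+out)*s,45+190*s+(7+out)*c)
E
python3 - <<'E'
from h import *
b=np.load("b.npy"); A,_=box(b); R=tool(A,55); o=manip.get_obs()
p=pullpt(b,0)-R[:,2]*.13+R[:,2]*.019
print(R.round(2).tolist(),p); print(delta(o,p,R))
# camera view of the pull from there
o2=dict(ee_pos=p,eef_rot=Ro.from_matrix(R).as_quat()); print(proj(cam("wrist",o2),pullpt(b,0)))
E
```

```text
[[0.46, 0.86, 0.24], [0.73, -0.21, -0.65], [-0.51, 0.47, -0.72]] [ 0.5918172  -0.01049584  0.2371527 ]
(array([-570.9, -493.8,  -39.4]), array([  4.57, -48.81,  91.18]))
[[254.99852128 180.30491299]]
```

Call:
drive_tool(rows=[-40,-35,-60,0,-3,6,-1,-571,-494,-70,4.6,-48.8,91.2,-1,-571,-494,-70,4.6,-48.8,91.2,-1,-571,-494,-70,4.6,-48.8,91.2,-1,-571,-494,-70,4.6,-48.8,91.2,-1,-571,-494,-70,4.6,-48.8,91.2,-1,-571,-494,-70,4.6,-48.8,91.2,-1,-571,-494,-70,4.6,-48.8,91.2,-1,-571,-494,-70,4.6,-48.8,91.2,-1,-571,-494,-70,4.6,-48.8,91.2,-1])

```text
t: 2.3
ee_pos: [0.4449, 0.2167, 0.2559]
eef_rot: [0.691, 0.65, -0.073, 0.309]
ft_force: [0.5, 0.2, 0.2]
gripper_width: 0.0854
gripper_force: 0.0
```

```bash
python3 - <<'E'
from h import *
b=np.load("b.npy"); A,_=box(b); R=tool(A,55); o=manip.get_obs()
p=pullpt(b,0)-R[:,2]*.13+R[:,2]*.019
print(o["q"].round(2),o["ft_force"].round(1)); print(delta(o,p,R))
E
```

```text
[ 0.87  0.35  1.88 -0.64  1.24  1.25] [0.5 0.2 0.2]
(array([-162.8,  124.4,  177.6]), array([ 0.87, -9.14, 16.82]))
```

Call:
drive_tool(rows=[-163,124,178,0.9,-9.1,16.8,-1,-163,124,178,0.9,-9.1,16.8,-1,-163,124,178,0.9,-9.1,16.8,-1,-163,124,178,0.9,-9.1,16.8,-1,-163,124,178,0.9,-9.1,16.8,-1,-163,124,178,0.9,-9.1,16.8,-1,-163,124,178,0.9,-9.1,16.8,-1,-163,124,178,0.9,-9.1,16.8,-1,-163,124,178,0.9,-9.1,16.8,-1])

```text
t: 3.2
ee_pos: [0.5915, -0.008, 0.2358]
eef_rot: [0.771, 0.517, -0.087, 0.36]
ft_force: [0.2, 0.5, 1.1]
gripper_width: 0.0856
gripper_force: 0.0
```

```bash
python3 - <<'E'
from h import *
b=np.load("b.npy"); A,_=box(b); R=tool(A,55); o=manip.get_obs()
print(o["q"].round(2),o["joint_velocities"].round(2))
cm=cam("wrist",o); im=optics.snapshot("wrist")
for d in optics.spot_point("wrist","door_pull")[:2]: print(d["pixel"],d["conf"])
for d in optics.cut_out("wrist","door_pull")[:2]: print(d["rect"],d["conf"])
v=im[:,:,::-1].copy()
for q in [(124.5,110,52),(124.5,-108,52),(-124.5,-108,52),(-124.5,110,52),(0,-80,72),(0,-80,86),(0,-80,52)]:
    x=proj(cm,P(b,*q))[0]; print(q,x.round(1)); cv2.circle(v,tuple(int(i) for i in x),2,(0,0,255),-1)
cv2.imwrite("pics/w1.png",v)
E
```

```text
[ 0.42  0.44  1.89 -0.89  1.09  1.35] [ 0.01 -0.   -0.   -0.   -0.    0.  ]
[258.5, 185.9] 0.75
[62.0, 2.4, 451.6, 205.5] 0.84
(124.5, 110, 52) [486.6 -68.6]
(124.5, -108, 52) [370.  181.8]
(-124.5, -108, 52) [142.8 180.8]
(-124.5, 110, 52) [ 31.9 -71.7]
(0, -80, 72) [256.7 179. ]
(0, -80, 86) [256.7 190.3]
(0, -80, 52) [256.7 163.9]
```

View pics/w1.png

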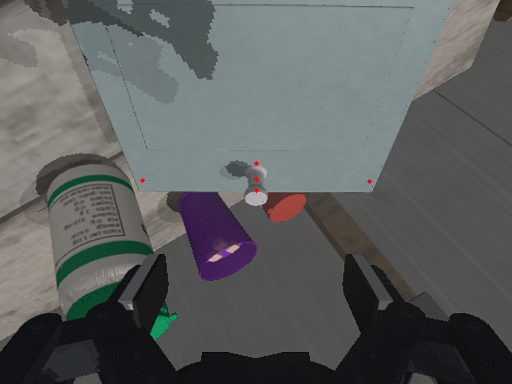

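The wrist view shows the pull at (257, 186) with its head at (256, 198), and the door's free-edge corners at (134, 192) and (375, 192). That is about 10 px off the prediction, so I'll refit.

```bash
python3 - <<'E'
from h import *
t,s,w=cam("top"),cam("scene"),cam("wrist")
obs=[(t,(227.5,118),(124.5,110,52)),(t,(303.8,135),(124.5,-108,52)),(t,(281.3,219.4),(-124.5,-108,52)),(t,(210,201),(-124.5,110,52)),
(t,(281.7,177.6),(0,-80,72)),(s,(277.3,200.3),(0,-80,72)),
(w,(134.5,192),(-124.5,-108,52)),(w,(374.5,192),(124.5,-108,52)),(w,(257.5,186),(0,-80,72)),(w,(256.5,198),(0,-80,86))]
f=lambda b:np.concatenate([proj(c,P(b,*q))[0]-p for c,p,q in obs])
r=least_squares(f,np.load("b.npy"),loss="soft_l1"); b=r.x;print(b,np.round(r.fun.reshape(-1,2),1).tolist())
np.save("b.npy",b); A,_=box(b)
R=tool(A,55); p=pullpt(b,0)+R[:,2]*.019; o=manip.get_obs(); print(delta(o,p,R))
E
```

```text
[ 0.67078557 -0.01968401 -0.24762021] [[0.4, 0.4], [2.7, 3.6], [1.8, 0.3], [0.8, -0.0], [2.6, 3.1], [2.7, 4.9], [8.4, -7.6], [-7.7, -5.4], [-1.9, -2.4], [-0.9, -3.2]]
(array([ -8.5,   0.3, 134. ]), array([ 0.24, -0.42,  0.73]))
```

```bash
cat >> h.py <<'E'
def D(b,th,u,l,h):  # door point: l from hinge line, h outside it
    c,s=np.cos(th),np.sin(th); return P(b,u,110-l*c+h*s,45+l*s+h*c)
E
python3 - <<'E'
from h import *
t,s,w=cam("top"),cam("scene"),cam("wrist")
obs=[(t,(227.5,118),(124.5,0,7)),(t,(303.8,135),(124.5,218,7)),(t,(281.3,219.4),(-124.5,218,7)),(t,(210,201),(-124.5,0,7)),
(t,(281.7,177.6),(0,190,27)),(s,(277.3,200.3),(0,190,27)),
(w,(134.5,192),(-124.5,218,7)),(w,(374.5,192),(124.5,218,7)),(w,(257.5,186),(0,190,27)),(w,(256.5,198),(0,190,41))]
f=lambda b:np.concatenate([proj(c,D(b[:3],b[3],*q))[0]-p for c,p,q in obs])
r=least_squares(f,[*np.load("b.npy"),.1],loss="soft_l1"); b=r.x;print(b,np.round(r.fun.reshape(-1,2),1).tolist())
np.save("b4.npy",b); th=b[3]; b=b[:3]; A,_=box(b); R=tool(A,55-np.degrees(th)*.5)
p=pullpt(b,th)+R[:,2]*.019; o=manip.get_obs(); print(p,delta(o,p,R)); print(delta(o,p-R[:,2]*.06,R))
E
```

```text
[ 0.67314069 -0.01380174 -0.23669404  0.06383406] [[-2.4, -0.2], [-0.0, 3.3], [-0.1, 1.2], [-0.9, -0.4], [-0.2, 3.2], [1.4, -1.0], [6.0, -1.4], [-1.2, -0.5], [-0.2, 1.6], [0.8, 0.9]]
[ 0.61813738 -0.09198076  0.15408407] (array([ -8.6,   1.9, 120.1]), array([-0.07, -1.95,  0.28]))
(array([-6.6,  1.9, 60.1]), array([-0.07, -1.95,  0.28]))
```

Call:
drive_tool(rows=[-7,2,40,0,-2,0,-1,-7,2,60,0,-2,0,-1,-8,2,80,0,-2,0,-1,-8,2,95,0,-2,0,-1,-8.5,2,105,0,-2,0,-1,-8.5,2,112,0,-2,0,-1,-8.5,2,118,0,-2,0,-1,-8.5,2,118,0,-2,0,-1])

```text
t: 4.15
ee_pos: [0.6177, -0.0918, 0.1553]
eef_rot: [0.77, 0.511, -0.101, 0.369]
ft_force: [0.6, 0.3, 0.3]
gripper_width: 0.0857
gripper_force: 0.0
```

```bash
python3 - <<'E'
from h import *
im=optics.snapshot("wrist");cv2.imwrite("pics/w2.png",im[:,:,::-1])
E
```

```text
(no output)
```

View pics/w2.png

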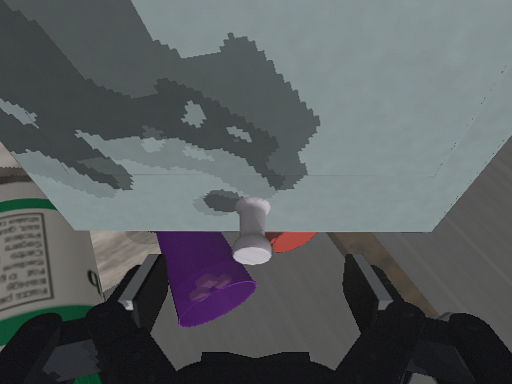

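The pull sits between the fingers, with its base at (253, 204) and its head at (252, 253). The free-edge corners are at (77, 230) and (432, 231).

```bash
python3 - <<'E'
from h import *
t,s,w=cam("top"),cam("scene"),cam("wrist")
obs=[(t,(227.5,118),(124.5,0,7)),(t,(303.8,135),(124.5,218,7)),(t,(281.3,219.4),(-124.5,218,7)),(t,(210,201),(-124.5,0,7)),
(t,(281.7,177.6),(0,190,27)),(s,(277.3,200.3),(0,190,27)),
(w,(77,230),(-124.5,218,7)),(w,(432,231),(124.5,218,7)),(w,(253,204),(0,190,7)),(w,(252,253),(0,190,41))]
f=lambda b:np.concatenate([proj(c,D(b[:3],b[3],*q))[0]-p for c,p,q in obs])
r=least_squares(f,np.load("b4.npy"),loss="soft_l1"); b=r.x;print(b,np.round(r.fun.reshape(-1,2),1).tolist())
np.save("b4.npy",b); th=b[3]; b=b[:3]; A,_=box(b); o=manip.get_obs()
R=tool(A,53); p=pullpt(b,th)+R[:,2]*.019; print(delta(o,p,R))
R0=Ro.from_quat(o["eef_rot"]).as_matrix()
print("grasp px",proj(w,o["ee_pos"]-R0[:,2]*.019),"pull pts",proj(w,[D(b,th,0,190,7),D(b,th,0,190,27),D(b,th,0,190,41)]).round(1).tolist())
E
```

```text
[ 0.67185054 -0.01410234 -0.23470469  0.05740602] [[-2.3, 0.4], [0.1, 3.6], [0.2, 1.4], [-0.7, 0.2], [0.0, 3.5], [1.2, -0.4], [-0.4, -1.8], [-0.7, -2.0], [0.7, 1.3], [1.4, 1.8]]
(array([ 0.3, -1.2,  2.5]), array([-0.17, -0.02,  0.15]))
grasp px [[255.66287378 244.69103   ]] pull pts [[253.7, 205.3], [253.5, 233.0], [253.4, 254.8]]
```

Call:
drive_tool(rows=[0,-1,2,0,0,0,1,0,-1,2,0,0,0,1,0,-1,2,0,0,0,1,0,-1,2,0,0,0,1,0,-1,2,0,0,0,1,0,-1,2,0,0,0,1,0,-1,2,0,0,0,1,0,-1,2,0,0,0,1], grip_force=60)

```text
t: 5.0
ee_pos: [0.6173, -0.0928, 0.1536]
eef_rot: [0.77, 0.511, -0.101, 0.369]
ft_force: [-0.8, 1.0, -0.4]
gripper_width: -0.0001
gripper_force: 0.3
```

```bash
cat > arc.py <<'E'
from h import *
import sys
*b,_=np.load("b4.npy"); A,_=box(b); o=manip.get_obs()
R0=Ro.from_quat(o["eef_rot"]).as_matrix(); g=o["ee_pos"]-R0[:,2]*.019
q=A.T@(g-P(b,0,110,45))*1000; print("hinge-rel u,v,n",q.round(1),"w",o["gripper_width"],o["q"].round(2),o["ft_force"].round(1))
th=np.arctan2(q[2],-q[1])-np.arctan2(33,190); print("th",np.degrees(th), "rad",np.hypot(q[1],q[2]),np.hypot(190,33))
dphi=float(sys.argv[1])
for k in range(1,11):   # step deg each
    a=np.radians(float(sys.argv[2])*k); Q=Ro.from_rotvec(A[:,0]*-a)   # towards +v over n
    g2=P(b,0,110,45)+Q.apply(g-P(b,0,110,45)); Rt=Ro.from_rotvec(A[:,0]*-np.radians(dphi*k)).as_matrix()@R0
    print(*delta(o,g2+Rt[:,2]*.019,Rt))
E
python3 arc.py 0.9 5
```

```text
hinge-rel u,v,n [   0.2 -187.8   44.4] w -0.00010979346517701682 [ 0.27  0.57  1.95 -1.07  0.94  1.48] [-0.8  1.  -0.4]
th 3.452300295716029 rad 192.95190504912887 192.84449693989197
[ -6.4  -0.1 -15.7] [ 0.  -0.9  0. ]
[-11.4  -0.1 -31.9] [ 0.   -1.8   0.01]
[-14.9  -0.2 -48.4] [ 0.01 -2.7   0.01]
[-17.   -0.2 -65.2] [ 0.01 -3.6   0.01]
[-17.7  -0.3 -82. ] [ 0.01 -4.5   0.01]
[-16.8  -0.3 -98.8] [ 0.01 -5.4   0.02]
[ -14.6   -0.4 -115.5] [ 0.02 -6.3   0.02]
[ -10.8   -0.4 -131.9] [ 0.02 -7.2   0.02]
[  -5.7   -0.4 -147.8] [ 0.02 -8.1   0.02]
[   0.8   -0.5 -163.3] [ 0.02 -9.    0.03]
```

```bash
python3 - <<'E'
from h import *
o=manip.get_obs()
im=optics.snapshot("wrist");cv2.imwrite("pics/w3.png",im[150:340,140:390,::-1].repeat(2,0).repeat(2,1))
w=cam("wrist",o);*b,th=np.load("b4.npy");R0=Ro.from_quat(o["eef_rot"]).as_matrix()
print(proj(w,[o["ee_pos"],o["ee_pos"]-R0[:,2]*.019,D(b,th,0,190,7),D(b,th,0,190,27),D(b,th,0,190,41)]).round(1).tolist())
E
```

```text
[[255.6, 230.4], [255.7, 244.7], [255.4, 206.5], [255.4, 234.6], [255.3, 256.7]]
```

View pics/w3.png

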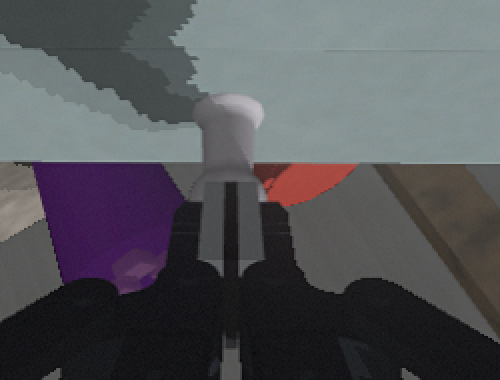

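The shut fingertips show at (256, 241) and the pull head just behind them, so the fingers closed short of the stem. I'll check the TCP and the door angle in the fixed cameras.

```bash
python3 - <<'E'
from h import *
o=manip.get_obs();*b,th=np.load("b4.npy");R0=Ro.from_quat(o["eef_rot"]).as_matrix(); out=[]
for c,(x0,y0) in (("scene",(215,130)),("top",(195,100))):
    im=optics.snapshot(c)[:,:,::-1]; cm=cam(c)
    v=cv2.resize(im[y0:y0+130,x0:x0+130],None,fx=3,fy=3,interpolation=cv2.INTER_CUBIC)
    def dot(X,col):
        q=(proj(cm,X)[0]-[x0,y0]+.5)*3; cv2.circle(v,tuple(int(i) for i in q),2,col,-1)
    dot(o["ee_pos"],(0,0,255)); dot(o["ee_pos"]-R0[:,2]*.05,(0,255,255))
    for t,col in ((0,(255,0,0)),(th,(0,255,0))):
        for q in ((124.5,0,7),(124.5,218,7),(-124.5,218,7),(-124.5,0,7),(0,190,41)): dot(D(b,t,*q),col)
    for q in ((125,-110,45),(-125,-110,45),(-125,110,45)): dot(P(b,*q),(255,0,255))
    out.append(v)
cv2.imwrite("pics/chk.png",np.hstack(out))
E
```

```text
(no output)
```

View pics/chk.png

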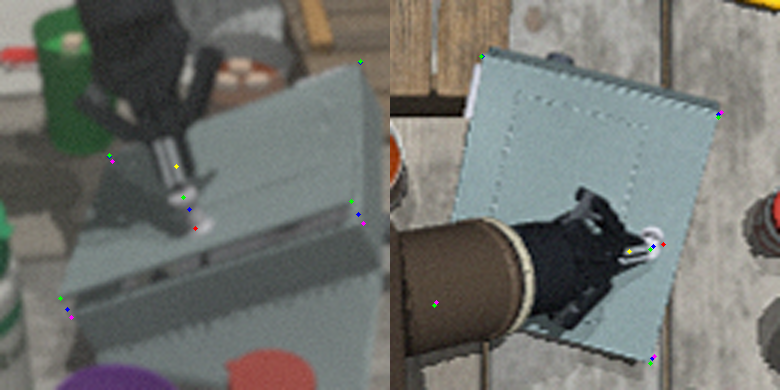

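The door really is ajar, about 0.06 rad. In both fixed views the fingertips end about 25 mm short of the computed TCP, so I'll open, go deeper in small steps, and watch the force.

Call:
drive_tool(rows=[0,0,0,0,0,0,-1,0,0,0,0,0,0,-1,0,0,0,0,0,0,-1,0,0,0,0,0,0,-1,0,0,0,0,0,0,-1,0,0,3,0,0,0,-1,0,0,6,0,0,0,-1,0,0,9,0,0,0,-1,0,0,12,0,0,0,-1,0,0,12,0,0,0,-1])

```text
t: 6.15
ee_pos: [0.6198, -0.1012, 0.1447]
eef_rot: [0.77, 0.511, -0.101, 0.369]
ft_force: [-0.1, 0.5, -0.3]
gripper_width: 0.0854
gripper_force: 0.0
```

Call:
drive_tool(rows=[0,0,0,0,0,0,1,0,0,0,0,0,0,1,0,0,0,0,0,0,1,0,0,0,0,0,0,1,0,0,0,0,0,0,1,0,0,0,0,0,0,1])

```text
t: 6.75
ee_pos: [0.6194, -0.1006, 0.1446]
eef_rot: [0.77, 0.511, -0.101, 0.369]
ft_force: [-3.4, 4.6, -2.7]
gripper_width: 0.0176
gripper_force: 58.6
```

```bash
cat > arc.py <<'E'
from h import *
import sys
b4=np.load("b4.npy"); b=b4[:3]; A,_=box(b); o=manip.get_obs(); H=P(b,0,110,45)
R0=Ro.from_quat(o["eef_rot"]).as_matrix(); dphi,step,g0=map(float,sys.argv[1:4]); n=int(sys.argv[4])
g=o["ee_pos"]-R0[:,2]*g0/1000; q=A.T@(g-H)*1000
print("contact rel hinge u,v,n",q.round(1),"th",np.degrees(np.arctan2(q[2],-q[1])-np.arctan2(33,190)).round(1),"rad",np.hypot(q[1],q[2]).round(1),"want 193",o["q"].round(2),o["ft_force"].round(1))
G=D(b,b4[3],0,190,33); print("model pull, tool frame mm",(R0.T@(G-o["ee_pos"])*1000).round(1))
for k in range(1,n+1):
    Q=Ro.from_rotvec(A[:,0]*-np.radians(step*k)); Rt=Ro.from_rotvec(A[:,0]*-np.radians(dphi*k)).as_matrix()@R0
    print(*delta(o,H+Q.apply(g-H)+Rt[:,2]*g0/1000,Rt))
E
python3 arc.py 0.9 5 31 10
```

```text
contact rel hinge u,v,n [  -0.6 -187.7   44.3] th 3.4 rad 192.8 want 193 [ 0.26  0.58  1.95 -1.09  0.92  1.49] [-3.4  4.6 -2.7]
model pull, tool frame mm [  0.1   0.6 -30.6]
[ -6.6  -0.1 -15.7] [ 0.  -0.9  0. ]
[-11.7  -0.2 -31.9] [ 0.01 -1.8   0.01]
[-15.5  -0.2 -48.4] [ 0.01 -2.7   0.01]
[-17.8  -0.3 -65.1] [ 0.01 -3.6   0.01]
[-18.6  -0.4 -82. ] [ 0.01 -4.5   0.02]
[-18.   -0.4 -98.8] [ 0.02 -5.4   0.02]
[ -15.9   -0.5 -115.5] [ 0.02 -6.3   0.03]
[ -12.4   -0.6 -131.9] [ 0.02 -7.2   0.03]
[  -7.4   -0.6 -147.8] [ 0.02 -8.1   0.03]
[  -1.1   -0.7 -163.3] [ 0.03 -9.    0.04]
```

Call:
drive_tool(rows=[-3.3,0,-8,0,-0.5,0,1,-6.6,0,-15.7,0,-0.9,0,1,-9.3,0,-24,0,-1.4,0,1,-11.7,0,-31.9,0,-1.8,0,1,-15.5,0,-48.4,0,-2.7,0,1,-17.8,0,-65.1,0,-3.6,0,1,-17.8,0,-65.1,0,-3.6,0,1])

```text
t: 7.45
ee_pos: [0.5967, -0.0675, 0.201]
eef_rot: [0.766, 0.499, -0.124, 0.385]
ft_force: [-3.2, 7.4, -9.1]
gripper_width: 0.0176
gripper_force: 59.1
```

```bash
python3 arc.py 0.9 5 31 10
```

```text
contact rel hinge u,v,n [  -0.4 -159.3  106.8] th 24.0 rad 191.8 want 193 [ 0.35  0.53  1.91 -0.99  1.08  1.43] [-3.2  7.4 -9.1]
model pull, tool frame mm [19.2  0.7 35.4]
[ -1.7  -0.1 -16.7] [ 0.  -0.9  0. ]
[ -1.9  -0.1 -33.4] [ 0.01 -1.8   0.01]
[ -0.7  -0.2 -50.1] [ 0.01 -2.7   0.01]
[  2.   -0.2 -66.5] [ 0.01 -3.6   0.01]
[  6.1  -0.3 -82.7] [ 0.01 -4.5   0.02]
[ 11.5  -0.3 -98.3] [ 0.02 -5.4   0.02]
[  18.3   -0.3 -113.4] [ 0.02 -6.3   0.02]
[  26.4   -0.4 -127.9] [ 0.02 -7.2   0.03]
[  35.8   -0.4 -141.5] [ 0.02 -8.1   0.03]
[  46.2   -0.4 -154.2] [ 0.03 -9.    0.03]
```

Grip holds and the forces are small. Continuing.

Call:
drive_tool(rows=[-1.7,0,-16.7,0,-0.9,0,1,-1.9,0,-33.4,0,-1.8,0,1,-0.7,0,-50,0,-2.7,0,1,2,0,-66.5,0,-3.6,0,1,6,0,-82.7,0,-4.5,0,1,11.5,0,-98.3,0,-5.4,0,1,18.3,0,-113.4,0,-6.3,0,1,18.3,0,-113.4,0,-6.3,0,1])

```text
t: 8.25
ee_pos: [0.5838, 0.0259, 0.2662]
eef_rot: [0.758, 0.477, -0.167, 0.412]
ft_force: [-1.3, 3.1, -8.6]
gripper_width: 0.0179
gripper_force: 59.5
```

```bash
python3 arc.py 0.9 5 31 10
```

```text
contact rel hinge u,v,n [-1.000e-01 -6.900e+01  1.781e+02] th 59.0 rad 191.0 want 193 [ 0.53  0.55  1.73 -0.86  1.38  1.38] [-1.3  3.1 -8.6]
model pull, tool frame mm [ 16.6   0.7 147.5]
[  6.4  -0.  -15.2] [ 0.  -0.9  0. ]
[ 14.1  -0.  -29.7] [ 0.01 -1.8   0.01]
[ 23.1  -0.  -43.4] [ 0.01 -2.7   0.01]
[ 33.2  -0.  -56.3] [ 0.01 -3.6   0.01]
[ 44.4  -0.  -68.2] [ 0.02 -4.5   0.01]
[ 56.6  -0.  -79.1] [ 0.02 -5.4   0.02]
[ 69.7   0.  -88.8] [ 0.03 -6.3   0.02]
[ 83.6   0.1 -97.3] [ 0.03 -7.2   0.02]
[ 9.810e+01  1.000e-01 -1.045e+02] [ 0.03 -8.1   0.02]
[ 1.132e+02  1.000e-01 -1.104e+02] [ 0.04 -9.    0.03]
```

Call:
drive_tool(rows=[6.4,0,-15.2,0,-0.9,0,1,14.1,0,-29.7,0,-1.8,0,1,23,0,-43.4,0,-2.7,0,1,33.2,0,-56.3,0,-3.6,0,1,44.4,0,-68.2,0,-4.5,0,1,56.6,0,-79,0,-5.4,0,1,69.7,0,-88.8,0,-6.3,0,1,83.6,0,-97.3,0,-7.2,0,1,98,0,-104.5,0,-8.1,0,1,98,0,-104.5,0,-8.1,0,1])

```text
t: 9.25
ee_pos: [0.6175, 0.1644, 0.2662]
eef_rot: [0.744, 0.447, -0.22, 0.445]
ft_force: [-3.3, 2.4, 2.6]
gripper_width: 0.0172
gripper_force: 60.0
```

```bash
python3 arc.py 0.9 5 31 2; python3 - <<'E'
from h import *
ims=[cv2.resize(optics.snapshot(c)[70:330,120:400,::-1],None,fx=1.4,fy=1.4) for c in ("scene","top")]
cv2.imwrite("pics/open.png",np.hstack(ims))
E
```

```text
contact rel hinge u,v,n [  0.3  76.4 174.4] th 103.8 rad 190.4 want 193 [ 0.68  0.79  1.35 -0.8   1.71  1.36] [-3.3  2.4  2.6]
model pull, tool frame mm [-4.440e+01 -2.000e-01  2.603e+02]
[14.1  0.1 -8. ] [ 0.  -0.9  0. ]
[ 28.8   0.1 -14.8] [ 0.01 -1.8   0.  ]
```

View pics/open.png

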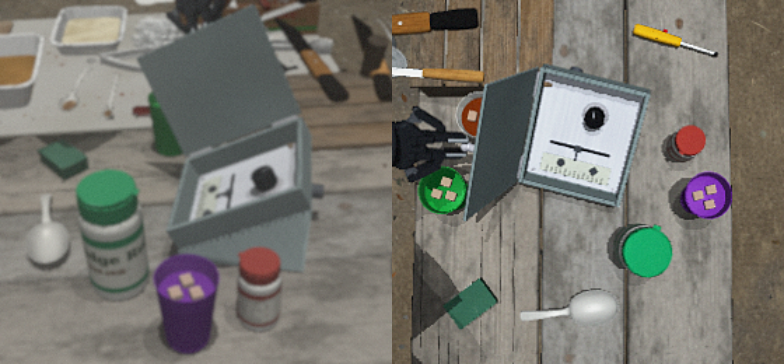

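The door stands open at about 104°. Inside are the knob and scale, with two marks at top-view pixels (240, 186) and (264, 192). Releasing, backing off, and going over the door to a viewing pose.

Call:
drive_tool(rows=[0,0,0,0,0,0,-1,0,0,0,0,0,0,-1,0,0,0,0,0,0,-1,0,0,0,0,0,0,-1,0,0,-20,0,0,0,-1,0,0,-50,0,0,0,-1,0,0,-90,0,0,0,-1,0,0,-90,0,0,0,-1])

```text
t: 10.15
ee_pos: [0.6113, 0.2438, 0.314]
eef_rot: [0.745, 0.447, -0.217, 0.445]
ft_force: [0.0, -0.6, -0.3]
gripper_width: 0.0851
gripper_force: 0.0
```

```bash
python3 - <<'E'
from h import *
o=manip.get_obs(); b=np.load("b4.npy")[:3]; A,_=box(b); print(o["q"].round(2),o["ee_pos"])
R0=Ro.from_quat(o["eef_rot"]).as_matrix()
Rk=np.stack([-A[:,0],A[:,1],-A[:,2]],1)
print("up",delta(o,np.array([.50,.25,.42]),R0)); print("over",delta(o,np.array([.50,.03,.42]),Rk)); print("look",delta(o,P(b,-67,-15,150),Rk),P(b,-67,-15,150))
E
```

```text
[ 0.76  0.81  1.17 -0.78  1.86  1.3 ] [0.61127725 0.24381902 0.3139831 ]
up (array([-129.8,  -47.3,  -67.5]), array([-0., -0., -0.]))
over (array([-233.9,   -2.2,  121. ]), array([-42.72,  42.62, -82.39]))
look (array([-59.2, -68.1, 266.4]), array([-42.72,  42.62, -82.39])) [0.54233662 0.00144308 0.18898754]
```

Call:
drive_tool(rows=[-43,-16,-22,0,0,0,-1,-87,-32,-45,0,0,0,-1,-130,-47,-67,0,0,0,-1,-130,-47,-67,-8,8,-16,-1,-234,-2,121,-42.7,42.6,-82.4,-1,-234,-2,121,-42.7,42.6,-82.4,-1,-234,-2,121,-42.7,42.6,-82.4,-1,-234,-2,121,-42.7,42.6,-82.4,-1,-234,-2,121,-42.7,42.6,-82.4,-1,-234,-2,121,-42.7,42.6,-82.4,-1])

```text
t: 11.15
ee_pos: [0.498, 0.0239, 0.4191]
eef_rot: [0.416, 0.827, -0.122, 0.359]
ft_force: [-0.3, -0.1, -0.7]
gripper_width: 0.0856
gripper_force: 0.0
```

```bash
cat > d.py <<'E'
from h import *
import sys
o=manip.get_obs(); b=np.load("b4.npy")[:3]; A,_=box(b)
Rk=np.stack([-A[:,0],A[:,1],-A[:,2]],1); u,v,n,t=map(float,sys.argv[1:5]); Rk=Ro.from_rotvec(-A[:,2]*np.radians(t)).as_matrix()@Rk
print(o["q"].round(2),o["ee_pos"].round(3),o["ft_force"].round(1)); print("go",delta(o,P(b,u,v,n),Rk))
E
python3 d.py -67 -15 150 0
```

```text
[ 0.57 -0.04  2.01 -0.85  1.14  0.3 ] [0.498 0.024 0.419] [-0.3 -0.1 -0.7]
go (array([128.7,  -2.1, 197.1]), array([-17.93,  17.49, -33.75]))
```

Call:
drive_tool(rows=[60,-1,60,-9,8.7,-17,-1,129,-2,197,-18,17.5,-33.8,-1,129,-2,197,-18,17.5,-33.8,-1,129,-2,197,-18,17.5,-33.8,-1,129,-2,197,-18,17.5,-33.8,-1,129,-2,197,-18,17.5,-33.8,-1,129,-2,197,-18,17.5,-33.8,-1,129,-2,197,-18,17.5,-33.8,-1])

```text
t: 11.95
ee_pos: [0.5437, 0.0037, 0.1888]
eef_rot: [0.117, 0.963, -0.028, 0.24]
ft_force: [-0.4, 0.2, 0.9]
gripper_width: 0.0854
gripper_force: 0.0
```

```bash
python3 d.py -67 -15 150 0; cat > look.py <<'E'
from h import *
import sys
o=manip.get_obs(); b=np.load("b4.npy")[:3]; A,c=box(b); w=cam("wrist",o)
im=optics.snapshot("wrist"); cv2.imwrite(f"pics/{sys.argv[1]}.png",im[:,:,::-1])
def uv(px,n): return (A.T@(onplane(w,px,P(b,0,0,n),A[:,2])-c)*1000).round(1)
for n,h in (("pointer",0),("diamond_mark",0),("round_mark",0),("knob_grip",22)):
    for d in optics.spot_point("wrist",n)[:2]: print(n,np.round(d["pixel"],1),round(d["conf"],2),uv(d["pixel"],h))
for q in ((45,-15,36),(116,101,45),(-116,101,45),(116,-101,45),(-116,-101,45)): print(q,proj(w,P(b,*q)).round(1))
E
python3 look.py k1
```

```text
[ 0.05  0.16  2.27 -0.53  0.27 -0.79] [0.544 0.004 0.189] [-0.4  0.2  0.9]
go (array([ 0.6, -2.5, -0.5]), array([-0.1 ,  0.02, -0.42]))
pointer [272.2 172.7] 0.63 [-64.3   5.9   0. ]
diamond_mark [232.8 172.7] 0.46 [-64.6 -36.8   0. ]
round_mark [298.5 172.4] 0.73 [-64.4  34.4   0. ]
round_mark [272.  175.3] 0.68 [-61.4   5.7   0. ]
knob_grip [257.3 269. ] 0.96 [ 41.8 -10.9  22. ]
(45, -15, 36) [[253.7 278.6]]
(116, 101, 45) [[355.8 335.5]]
(-116, 101, 45) [[381.4 128.7]]
(116, -101, 45) [[178.9 336.6]]
(-116, -101, 45) [[156.2 130.2]]
```

View pics/k1.png

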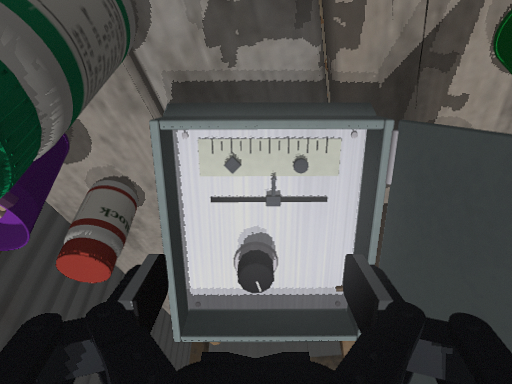

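The wrist view is seen from below, so right on the panel is left in the image. The diamond is at (233, 164), the round stud at (301, 164), the pointer tip at (273, 173) and the knob at (257, 270). Of the two marks, the left one fits because it is a square set on its corner. I'll confirm that in a crop while going above the knob.

```bash
python3 d.py 43 -11.5 40 0; python3 -c "
import cv2;i=cv2.imread('pics/k1.png')[130:210,190:345];cv2.imwrite('pics/k1c.png',cv2.resize(i,None,fx=5,fy=5,interpolation=cv2.INTER_CUBIC))"
```

```text
[ 0.05  0.16  2.27 -0.53  0.27 -0.8 ] [0.544 0.005 0.19 ] [-0.4 -0.   0.4]
go (array([-108.4,   -0.4,  110.5]), array([ 0.03,  0.14, -0.17]))
```

View pics/k1c.png

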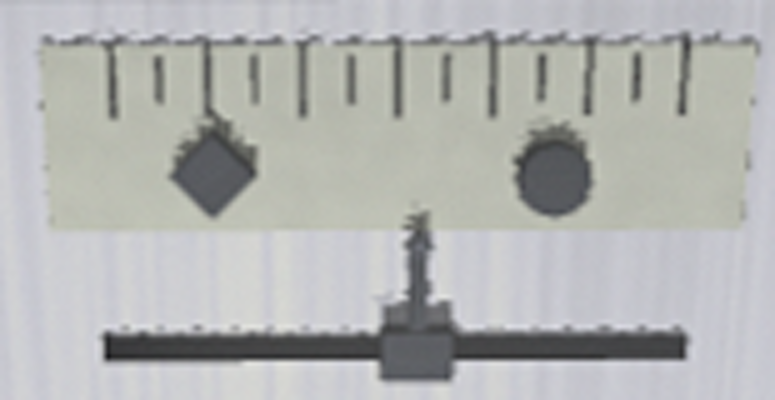

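The crop confirms it: the diamond is the left mark, with its point at (232.4, 173.4). The round stud is on the right, and the pointer tip is at (273.6, 172.4).

Call:
drive_tool(rows=[-50,0,20,0,0,0,-1,-80,0,60,0,0,0,-1,-108,0,100,0,0,0,-1,-108,0,110,0,0,0,-1,-108,0,110,0,0,0,-1,-108,0,110,0,0,0,-1])

```text
t: 12.8
ee_pos: [0.6861, -0.0294, 0.1427]
eef_rot: [0.115, 0.963, -0.028, 0.24]
ft_force: [-1.1, -0.3, 0.1]
gripper_width: 0.0854
gripper_force: 0.0
```

```bash
python3 look.py k2; python3 d.py 43 -11.5 -12 0; python3 - <<'E'
from h import *
print(proj(cam("wrist",dict(ee_pos=np.zeros(3),eef_rot=[0,0,0,1])),[[0,0,z] for z in (-.05,-.03,0,.03)]).round(1).tolist())
for d in optics.find_in("wrist","knob_grip")[:2]+optics.find_in("wrist","knob")[:2]: print(d)
E
```

```text
pointer [283.   55.5] 0.87 [-62.9   6.6  -0. ]
diamond_mark [ 50.3 128.1] 0.71 [ -17.8 -153.8   -0. ]
diamond_mark [215.1  51. ] 0.63 [-65.7 -36.9  -0. ]
round_mark [327.8  50. ] 0.68 [-66.2  35.2  -0. ]
knob_grip [254.7 223.9] 0.94 [ 45.1 -11.9  22. ]
knob_grip [ 51.4 129.1] 0.45 [ -19.5 -138.7   22. ]
(45, -15, 36) [[249.8 232.7]]
(116, 101, 45) [[417.5 330.3]]
(-116, 101, 45) [[496.1 -75.2]]
(116, -101, 45) [[126.3 331.5]]
(-116, -101, 45) [[ 60.9 -76. ]]
[-0.03  0.42  2.03 -0.43  0.23 -0.97] [ 0.687 -0.03   0.144] [ 1.  -0.3  0.4]
go (array([-0.6,  0.1, 52.7]), array([ 0.02,  0.13, -0.16]))
[[255.3, 275.2], [255.2, 253.9], [255.2, 229.9], [255.1, 212.0]]
{'rect': [224.2, 190.5, 282.9, 259.8], 'conf': 0.64}
{'rect': [223.8, 186.9, 284.1, 258.0], 'conf': 0.61}
```

View pics/k2.png

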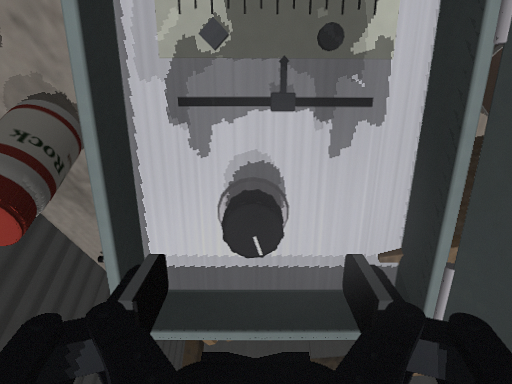

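The knob face is centred at (253, 228), right on the tool axis, and the pointer tip is at (284, 57), 68 px from the diamond's point at (215, 51). Descending.

Call:
drive_tool(rows=[0,-1.5,12,0,0,0,-1,0,-1.5,24,0,0,0,-1,0,-1.5,34,0,0,0,-1,0,-1.5,42,0,0,0,-1,0,-1.5,47,0,0,0,-1,0,-1.5,52,0,0,0,-1,0,-1.5,52,0,0,0,-1])

```text
t: 13.85
ee_pos: [0.7106, -0.0372, 0.0959]
eef_rot: [0.115, 0.963, -0.028, 0.24]
ft_force: [0.4, 0.7, -0.0]
gripper_width: 0.0854
gripper_force: 0.0
```

Call:
drive_tool(rows=[0,0,0,0,0,0,-0.5,0,0,0,0,0,0,0,0,0,0,0,0,0,1,0,0,0,0,0,0,1,0,0,0,0,0,0,1,0,0,0,0,0,0,1], grip_force=50)

```text
t: 14.45
ee_pos: [0.7106, -0.037, 0.0974]
eef_rot: [0.115, 0.963, -0.028, 0.241]
ft_force: [-6.3, 2.3, 8.6]
gripper_width: 0.0377
gripper_force: 48.8
```

Call:
drive_tool(rows=[0,0,0,0,0,0,-0.2,0,0,-5,0,0,0,-0.2,0,0,-5,0,0,0,-0.2,0,0,-5,0,0,0,1,0,0,-5,0,0,0,1,0,0,-5,0,0,0,1,0,0,-5,0,0,0,1])

```text
t: 15.15
ee_pos: [0.7084, -0.0365, 0.1018]
eef_rot: [0.115, 0.963, -0.028, 0.241]
ft_force: [-8.4, 3.2, 13.3]
gripper_width: 0.0371
gripper_force: 48.2
```

```bash
python3 look.py k3; python3 d.py 43 -11.5 -16 0
```

```text
pointer [292.2  47.4] 0.82 [-60.5   5.5  -0. ]
pointer [273.8  85.3] 0.49 [-42.5  -3.4   0. ]
diamond_mark [208.7  35.2] 0.65 [-66.1 -35.9  -0. ]
round_mark [353.9  37.7] 0.68 [-65.   35.9   0. ]
round_mark [258.  256.6] 0.56 [ 57.3 -11.6  -0. ]
knob_grip [256.2 258.6] 0.98 [ 45.8 -12.7  22. ]
(45, -15, 36) [[251.8 271.7]]
(116, 101, 45) [[461.9 389.5]]
(-116, 101, 45) [[ 603.1 -147.2]]
(116, -101, 45) [[ 96.4 391.7]]
(-116, -101, 45) [[ -19.3 -151.9]]
[-0.04  0.51  2.01 -0.58  0.17 -0.83] [ 0.708 -0.036  0.102] [-8.3  4.4 13.5]
go (array([-0.6,  1.7,  9.1]), array([ 0.01,  0.1 , -0.16]))
```

Call:
drive_tool(rows=[0,0,0,0,0,5,1,0,0,0,0,0,11,1,0,0,0,0,0,18,1,0,0,0,0,0,25,1,0,0,0,0,0,32,1,0,0,0,0,0,39,1,0,0,0,0,0,40,1])

```text
t: 16.1
ee_pos: [0.7091, -0.0354, 0.1021]
eef_rot: [0.439, 0.865, 0.058, 0.237]
ft_force: [-5.2, 11.6, 11.1]
gripper_width: 0.0374
gripper_force: 48.4
```

```bash
cat > pd.py <<'E'
from h import *
o=manip.get_obs(); print(o["q"].round(2),o["gripper_width"].round(4),o["ft_force"].round(1),o["wrist_torque"].round(2))
b=np.load("b4.npy")[:3]; A,c=box(b)
for cn in ("top","wrist","scene"):
    w=cam(cn,o); optics.snapshot(cn)
    for n in ("pointer","diamond_mark","round_mark"):
        for d in optics.spot_point(cn,n)[:2]: print(cn,n,np.round(d["pixel"],1),round(d["conf"],2),(A.T@(onplane(w,d["pixel"],c,A[:,2])-c)*1000).round(1)[:2])
E
python3 pd.py
```

```text
Traceback (most recent call last):
  File "pd.py", line 2, in <module>
    o=manip.get_obs(); print(o["q"].round(2),o["gripper_width"].round(4),o["ft_force"].round(1),o["wrist_torque"].round(2))
                                             ^^^^^^^^^^^^^^^^^^^^^^^^
AttributeError: 'float' object has no attribute 'round'
```

```bash
sed -i 's/o\["gripper_width"\].round(4),//' pd.py; python3 pd.py
```

```text
[-0.04  0.51  2.01 -0.58  0.16 -0.13] [-5.2 11.6 11.1] [1.63 0.1  0.95]
top diamond_mark [323.5 174. ] 0.5 [  22.5 -193.6]
wrist pointer [132.7  84.3] 0.77 [-63.3  -4.8]
wrist diamond_mark [ 89.8 120.4] 0.87 [-65.9 -35.9]
wrist round_mark [186.7  24.9] 0.81 [-64.9  35.6]
scene pointer [273.3 211. ] 0.52 [-68.3  10.9]
scene diamond_mark [272.  220.2] 0.44 [-67.1 -27.7]
scene round_mark [272.4 204.5] 0.45 [-75.2  42.4]
```

Call:
drive_tool(rows=[0,0,0,0,0,8,1,0,0,0,0,0,16,1,0,0,0,0,0,24,1,0,0,0,0,0,32,1,0,0,0,0,0,40,1,0,0,0,0,0,48,1,0,0,0,0,0,56,1,0,0,0,0,0,64,1,0,0,0,0,0,72,1,0,0,0,0,0,80,1])

```text
t: 17.7
ee_pos: [0.7116, -0.0354, 0.1035]
eef_rot: [0.892, 0.38, 0.198, 0.145]
ft_force: [7.3, 7.2, 9.4]
gripper_width: 0.0369
gripper_force: 49.3
```

```bash
python3 pd.py
```

```text
[-0.04  0.51  2.01 -0.58  0.16  1.27] [7.3 7.2 9.4] [ 0.8  -1.61  0.72]
top round_mark [326.2 175.8] 0.3 [  19.1 -202.6]
wrist round_mark [ 61.6 257.8] 0.69 [-66.5  35.8]
scene pointer [272.5 218.4] 0.43 [-66.6 -20.7]
scene diamond_mark [270.6 223.7] 0.6 [-69.4 -40.6]
```

Call:
drive_tool(rows=[0,0,0,0,0,8,1,0,0,0,0,0,16,1,0,0,0,0,0,24,1,0,0,0,0,0,32,1,0,0,0,0,0,40,1,0,0,0,0,0,43,1,0,0,0,0,0,43,1])

```text
t: 19.0
ee_pos: [0.7121, -0.0367, 0.1039]
eef_rot: [0.969, 0.028, 0.237, 0.063]
ft_force: [10.8, -3.8, 11.2]
gripper_width: 0.0374
gripper_force: 49.6
```

Call:
drive_tool(rows=[0,0,0,0,0,0,-1,0,0,0,0,0,0,-1,0,0,0,0,0,0,-1,0,0,0,0,0,0,-1,0,0,-20,0,0,0,-1,0,0,-50,0,0,0,-1,0,0,-50,0,0,-8,-1,0,0,-50,0,0,-16,-1,0,0,-50,0,0,-24,-1,0,0,-50,0,0,-32,-1])

```text
t: 20.0
ee_pos: [0.6852, -0.0311, 0.1451]
eef_rot: [0.923, 0.298, 0.207, 0.126]
ft_force: [-0.1, 0.8, 0.9]
gripper_width: 0.0855
gripper_force: 0.0
```

Call:
drive_tool(rows=[0,0,0,0,0,-8.5,-1,0,0,0,0,0,-17,-1,0,0,0,0,0,-25.5,-1,0,0,0,0,0,-34,-1,0,0,0,0,0,-42.5,-1,0,0,0,0,0,-51,-1,0,0,0,0,0,-59.5,-1,0,0,0,0,0,-68,-1,0,0,0,0,0,-76.5,-1,0,0,0,0,0,-85,-1])

```text
t: 21.0
ee_pos: [0.6852, -0.0311, 0.145]
eef_rot: [0.48, 0.843, 0.067, 0.233]
ft_force: [-0.5, 0.2, 0.6]
gripper_width: 0.0854
gripper_force: 0.0
```

```bash
python3 d.py -20 -30 40 0
```

```text
[-0.03  0.41  2.03 -0.41  0.24 -0.19] [ 0.685 -0.031  0.145] [-0.5  0.2  0.6]
go (array([ 31.1, -55.8,   2.4]), array([ 0.000e+00,  3.000e-02, -4.581e+01]))
```

```bash
python3 d.py -52 -33 35 0
```

```text
[-0.03  0.41  2.03 -0.41  0.24 -0.19] [ 0.685 -0.031  0.145] [-0.5  0.2  0.6]
go (array([ 51.3, -80.8,   7.4]), array([ 0.000e+00,  3.000e-02, -4.581e+01]))
```

Call:
drive_tool(rows=[25,-40,0,0,0,-8.5,-1,51,-81,7,0,0,-17,-1,51,-81,7,0,0,-25.5,-1,51,-81,7,0,0,-34,-1,51,-81,7,0,0,-42,-1,51,-81,7,0,0,-45.8,-1,51,-81,7,0,0,-45.8,-1,51,-81,7,0,0,-45.8,-1])

```text
t: 21.8
ee_pos: [0.6036, -0.0311, 0.0956]
eef_rot: [0.114, 0.964, -0.028, 0.239]
ft_force: [-0.0, 0.6, -0.0]
gripper_width: 0.0857
gripper_force: 0.0
```

```bash
cat > fine.py <<'E'
from h import *
import sys
o=manip.get_obs(); b=np.load("b4.npy")[:3]; A,c=box(b); w=cam("wrist",o)
im=optics.snapshot("wrist"); cv2.imwrite(f"pics/{sys.argv[1]}.png",im[:,:,::-1])
pl=lambda px,n=8:(A.T@(onplane(w,px,P(b,0,0,n),A[:,2])-c)*1000).round(2)[:2]
for n in ("pointer","diamond_mark","round_mark"):
    for d in optics.spot_point("wrist",n)[:2]: print(n,np.round(d["pixel"],1),round(d["conf"],2),pl(d["pixel"],0))
for n in ("pointer","diamond_mark","round_mark"):
    for d in optics.cut_out("wrist",n)[:1]:
        m=d["region"]; ys,xs=np.nonzero(m); print(n,"rect",np.round(d["rect"],1),"centroid",pl((xs.mean(),ys.mean())))
# rectify plane n=8 to u,v, 8 px/mm, u -90..-20, v -75..20
g=8; U,V=np.meshgrid(np.arange(-20,-90,-1/g),np.arange(20,-80,-1/g),indexing="ij")
q=proj(w,c+np.stack([U,V,np.full_like(U,8)],-1).reshape(-1,3)/1000@A.T).reshape(*U.shape,2).astype(np.float32)
r=cv2.remap(im,q[...,0],q[...,1],cv2.INTER_CUBIC); cv2.imwrite(f"pics/{sys.argv[1]}r.png",r[:,:,::-1])
gray=r.max(2)
dark=gray<110
for u in (-56,-58,-60,-61,-64,-66,-68,-70,-72,-74,-76,-78):
    i=int((-20-u)*g); vs=20-np.nonzero(dark[i])[0]/g
    runs=np.split(vs,np.nonzero(np.diff(vs)<-.5)[0]+1) if len(vs) else []
    print(u,[(round(x[0],1),round(x[-1],1),"mid",round((x[0]+x[-1])/2,2)) for x in runs if len(x)>6])
E
python3 fine.py f1
```

```text
pointer [253.2 196.3] 0.56 [-61.39 -33.81]
diamond_mark [249.7 193.8] 0.62 [-63.3  -36.33]
round_mark [348.3 192.2] 0.57 [-64.47  34.86]
pointer rect [241.1 197.6 266.2 239.8] centroid [-41.3  -33.06]
diamond_mark rect [238.4 168.2 267.4 191.5] centroid [-75.98 -36.47]
round_mark rect [338.7 171.1 361.1 193. ] centroid [-74.57  34.  ]
-56 [(np.float64(-31.6), np.float64(-35.0), 'mid', np.float64(-33.31))]
-58 [(np.float64(-31.0), np.float64(-35.0), 'mid', np.float64(-33.0))]
-60 [(np.float64(-30.6), np.float64(-36.1), 'mid', np.float64(-33.38))]
-61 [(np.float64(-30.6), np.float64(-36.1), 'mid', np.float64(-33.38))]
-64 [(np.float64(-30.1), np.float64(-34.6), 'mid', np.float64(-32.38))]
-66 [(np.float64(-31.8), np.float64(-32.9), 'mid', np.float64(-32.31))]
-68 [(np.float64(-35.1), np.float64(-38.9), 'mid', np.float64(-37.0))]
-70 [(np.float64(-33.0), np.float64(-40.8), 'mid', np.float64(-36.88))]
-72 [(np.float64(-31.1), np.float64(-42.6), 'mid', np.float64(-36.88))]
-74 [(np.float64(-28.9), np.float64(-44.8), 'mid', np.float64(-36.81))]
-76 [(np.float64(-28.0), np.float64(-45.8), 'mid', np.float64(-36.88))]
-78 [(np.float64(-28.9), np.float64(-44.4), 'mid', np.float64(-36.62))]
```

```bash
python3 d.py 43 -13 35 0;python3 d.py 43 -13 -7 0
```

```text
[-0.04  0.42  2.24 -1.56  0.09  0.17] [ 0.604 -0.031  0.096] [ 0.1  1.3 -0.1]
go (array([-93.7,  20.3,   1. ]), array([-0.04, -0.05, -0.51]))
[-0.04  0.42  2.24 -1.56  0.09  0.17] [ 0.604 -0.031  0.096] [ 0.1  1.3 -0.1]
go (array([-93.8,  20.3,  43. ]), array([-0.04, -0.05, -0.51]))
```

Call:
drive_tool(rows=[-30,7,-10,0,0,0,-1,-60,14,-5,0,0,0,-1,-94,20,0,0,0,0,-1,-94,20,0,0,0,0,-1,-94,20,0,0,0,0,-1,-94,20,0,0,0,0,-1])

```text
t: 22.75
ee_pos: [0.6917, -0.0312, 0.1414]
eef_rot: [0.118, 0.963, -0.027, 0.241]
ft_force: [-0.1, 0.4, 0.4]
gripper_width: 0.0855
gripper_force: 0.0
```

```bash
python3 fine.py f2;python3 d.py 43 -13 -7 0
```

```text
pointer [219.5  50.4] 0.74 [-61.09 -33.36]
diamond_mark [211.3  44.8] 0.75 [-64.37 -38.35]
round_mark [327.7  42.8] 0.73 [-65.    34.38]
pointer rect [205.4  48.1 234.5 104.5] centroid [-39.91 -33.02]
diamond_mark rect [196.4   9.9 227.3  37.9] centroid [-74.57 -36.56]
round_mark rect [317.3  12.1 345.6  44.5] centroid [-72.97  34.59]
-56 [(np.float64(20.0), np.float64(2.8), 'mid', np.float64(11.38)), (np.float64(-1.0), np.float64(-62.2), 'mid', np.float64(-31.62))]
-58 [(np.float64(20.0), np.float64(-35.5), 'mid', np.float64(-7.75)), (np.float64(-37.8), np.float64(-62.6), 'mid', np.float64(-50.19))]
-60 [(np.float64(20.0), np.float64(-35.8), 'mid', np.float64(-7.88)), (np.float64(-47.9), np.float64(-61.2), 'mid', np.float64(-54.56))]
-61 [(np.float64(20.0), np.float64(-34.9), 'mid', np.float64(-7.44)), (np.float64(-47.9), np.float64(-61.4), 'mid', np.float64(-54.62))]
-64 [(np.float64(20.0), np.float64(-28.8), 'mid', np.float64(-4.38)), (np.float64(-31.0), np.float64(-32.9), 'mid', np.float64(-31.94)), (np.float64(-48.8), np.float64(-60.0), 'mid', np.float64(-54.38))]
-66 [(np.float
[... 384 characters left out ...]
-52.75))]
-70 [(np.float64(20.0), np.float64(-27.9), 'mid', np.float64(-3.94)), (np.float64(-31.1), np.float64(-41.4), 'mid', np.float64(-36.25))]
-72 [(np.float64(20.0), np.float64(-26.0), 'mid', np.float64(-3.0)), (np.float64(-28.9), np.float64(-43.2), 'mid', np.float64(-36.06))]
-74 [(np.float64(20.0), np.float64(-26.5), 'mid', np.float64(-3.25)), (np.float64(-27.4), np.float64(-45.1), 'mid', np.float64(-36.25))]
-76 [(np.float64(20.0), np.float64(-44.9), 'mid', np.float64(-12.44))]
-78 [(np.float64(20.0), np.float64(-42.9), 'mid', np.float64(-11.44))]
[-0.03  0.42  2.03 -0.42  0.23 -0.97] [ 0.688 -0.032  0.139] [-0.9 -0.4 -0.2]
go (array([-1.1,  0.5, 42.9]), array([-0.07, -0.12, -0.38]))
```

Call:
drive_tool(rows=[-1,0.5,12,0,0,0,-1,-1,0.5,24,0,0,0,-1,-1,0.5,34,0,0,0,-1,-1,0.5,40,0,0,0,-1,-1,0.5,43,0,0,0,-1,-1,0.5,43,0,0,0,-1,-1,0.5,43,0,0,0,0,-1,0.5,43,0,0,0,1,-1,0.5,43,0,0,0,1,-1,0.5,43,0,0,0,1])

```text
t: 24.1
ee_pos: [0.7098, -0.0367, 0.1033]
eef_rot: [0.117, 0.963, -0.028, 0.24]
ft_force: [-9.3, -2.5, 13.0]
gripper_width: 0.0374
gripper_force: 48.4
```

Call:
drive_tool(rows=[0,0,0,0,0,0,1,0,0,0,0,0,0,1,0,0,0,0,0,4,1,0,0,0,0,0,9,1,0,0,0,0,0,14,1,0,0,0,0,0,14,1,0,0,0,0,0,14,1,0,0,0,0,0,14,1])

```text
t: 24.9
ee_pos: [0.7098, -0.0367, 0.1033]
eef_rot: [0.234, 0.942, 0.001, 0.242]
ft_force: [-7.9, -3.3, 11.3]
gripper_width: 0.0371
gripper_force: 48.6
```

```bash
python3 fine.py f3 | head -9
```

```text
pointer [154.8  57.8] 0.95 [-63.51 -37.99]
diamond_mark [153.2  53.6] 0.55 [-65.57 -38.1 ]
round_mark [292.6  10.8] 0.49 [-66.75  34.11]
pointer rect [150.5  58.2 193.3 128.1] centroid [-41.1  -36.12]
diamond_mark rect [130.4  13.4 168.8  50.6] centroid [-74.38 -36.02]
round_mark rect [276.    0.8 307.4  12.4] centroid [-67.75  33.24]
-56 [(np.float64(20.0), np.float64(-38.5), 'mid', np.float64(-9.25))]
-58 [(np.float64(20.0), np.float64(-38.5), 'mid', np.float64(-9.25))]
-60 [(np.float64(20.0), np.float64(-39.1), 'mid', np.float64(-9.56))]
```

Call:
drive_tool(rows=[0,0,0,0,0,0,0,0,0,0,0,0,0,-1,0,0,0,0,0,0,-1,0,0,0,0,0,0,-1,0,0,-15,0,0,0,-1,0,0,-40,0,0,0,-1,20,3,-70,0,0,-7,-1,40,7,-100,0,0,-14,-1,40,7,-100,0,0,-14,-1,40,7,-100,0,0,-14,-1])

```text
t: 26.25
ee_pos: [0.6369, -0.001, 0.1743]
eef_rot: [0.117, 0.963, -0.027, 0.241]
ft_force: [1.1, -0.2, -0.7]
gripper_width: 0.0851
gripper_force: 0.0
```

```bash
python3 fine.py f4; python3 d.py -10 -20 60 0; python3 - <<'E'
import cv2
r=cv2.imread("pics/f4r.png"); print(r.shape); cv2.imwrite("pics/f4c.png",r[:,160:800])
E
```

```text
pointer [204.9 108. ] 0.73 [-61.12 -37.07]
diamond_mark [205.7 104.4] 0.7 [-64.04 -36.24]
round_mark [290.5 103.8] 0.73 [-64.    34.88]
pointer rect [195.5 107.2 216.9 146.6] centroid [-41.54 -36.05]
diamond_mark rect [196.9  81.2 215.7  99.4] centroid [-75.06 -35.77]
round_mark rect [280.4  82.4 298.6 103.1] centroid [-73.38  34.81]
-56 [(np.float64(-33.6), np.float64(-38.2), 'mid', np.float64(-35.94))]
-58 [(np.float64(-34.0), np.float64(-38.2), 'mid', np.float64(-36.12))]
-60 [(np.float64(-33.5), np.float64(-39.0), 'mid', np.float64(-36.25))]
-61 [(np.float64(-33.9), np.float64(-37.9), 'mid', np.float64(-35.88))]
-64 [(np.float64(-34.9), np.float64(-38.4), 'mid', np.float64(-36.62))]
-66 [(np.float64(-21.5), np.float64(-24.6), 'mid', np.float64(-23.06)), (np.float64(-25.4), np.float64(-26.1), 'mid', np.float64(-25.75)), (np.float64(-28.5), np.float64(-32.8), 'mid', np.float64(-30.62)), (np.float64(-36.1), np.float64(-36.9), 'mid', np.float64(-36.5))]
-68 [(np.float64(-22.4), np.float64(-23.8), 'mid', np.float64(-23.06)), (np.float64(-25.0), np.float64(-29.0), 'mid', np.float64(-27
[... 154 characters left out ...]
64(-20.5), np.float64(-26.9), 'mid', np.float64(-23.69)), (np.float64(-28.2), np.float64(-29.6), 'mid', np.float64(-28.94)), (np.float64(-30.9), np.float64(-40.8), 'mid', np.float64(-35.81))]
-72 [(np.float64(-20.8), np.float64(-27.0), 'mid', np.float64(-23.88)), (np.float64(-28.6), np.float64(-42.8), 'mid', np.float64(-35.69))]
-74 [(np.float64(-20.9), np.float64(-44.8), 'mid', np.float64(-32.81))]
-76 [(np.float64(-19.5), np.float64(-44.5), 'mid', np.float64(-32.0))]
-78 [(np.float64(-19.8), np.float64(-44.2), 'mid', np.float64(-32.0))]
[ 0.03  0.31  2.11 -0.46  0.28 -0.89] [ 0.637 -0.002  0.173] [ 0.7 -0.2  0.8]
go (array([ 16.9, -23.9,  32.4]), array([-0.06, -0.09, -0.41]))
(560, 800, 3)
```

View pics/f4c.png

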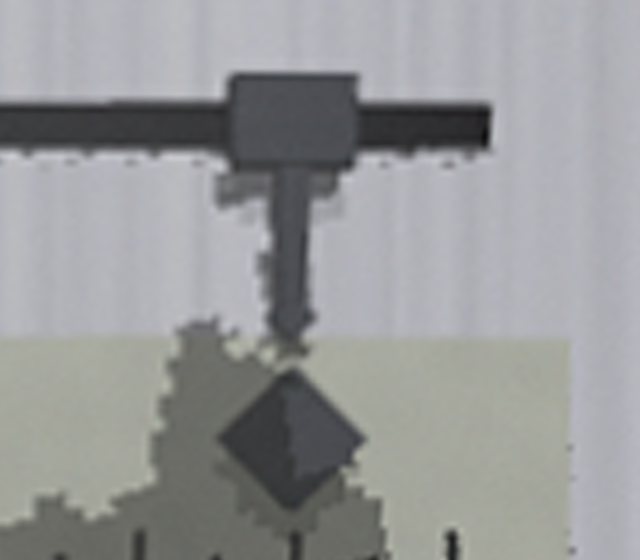

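The pointer tip, at column 290, stands right above the diamond's point at column 291. The offset is about 0.2 mm, and the arm is clear of everything.

```bash
python3 -c "
from rig import manip
print(manip.hand_in())"
```

```text
the job is handed in; nothing more can be done
None
```

The door stands open at about 104°, the pointer tip is within about 0.2 mm of the diamond's point, the knob is released, the shakers and cup were not touched, and the job was handed in at about 26 s.

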